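Third hand for screwing a parts tray to the tuning table

TASK

Lift the top parts tray off the pile and stand it on the table against the near face of the upstand board, one of its narrow ends flush on the board and centred on the two screws, so that the bearing tuner on the far side can drive them into it. Be the third hand: bring it up without ramming it and press it straight against the board with a steady push of about 10 N for three seconds, and finish still pressing it like that, not letting go. Leave the other two trays piled as they are and do not disturb anything else on the table.

Things in the scene. Friction and masses are not known exactly. Their poses are not given: they have to be found in the camera images.
- tray_center (a point): centre (half-way up) of the top tray, the one to use: grey plastic, 100 mm long (its x) x 66 wide (y) x 38 high, 0.12 to 0.22 kg, same either way round; centre 21 mm above its bottom, 17 below the rim. Open, with two wells 35 (x) x 56 (y) mm, 30 deep, one at each end; between them an upright divider 10 mm thick along y through the centre, rim-high, can be pinched from above, a finger in each well
- tray_mid_center (a point): centre of the middle tray of the pile, alike, 34 mm below that of the top tray; it stays. End walls are 10 mm thick, side walls 5 mm; walls are upright and in line with the tray below. Two feet 4 mm high under each tray sit in the wells of the one beneath with 2 mm of play: lift straight up to free them
- tray_low_center (a point): centre of the lowest tray of the pile, alike, which stands on the table, 68 mm below that of the top tray; it stays where it is
- bay (a point): point on the near face of the upstand board, at table height, midway between its two screws. x points straight into the board, away from the robot (the way to press), y along it, z up. The tray, when in place, has its centre at x = -50, y = 0, z = 21 mm here, its x axis along this x (either way round). The standing tray drags on the table with up to 2.5 N
- fence: upstand board of brown wood, rigid, fixed to the table: 280 mm long (its y), 58 high, 18 thick; origin under its middle, x away from the robot, near face at x = -9 mm. Two steel brackets behind it. Two screws 44 mm apart, 21 mm up, are started from behind: their heads stick out 18 mm at the back, the tips do not come through; two dark bushes mark them on the near face
- canister: tall screw-top aluminium canister, upright, 68 mm across, 169 mm high, origin at its foot; leave alone. The pile and the canister stand left and right in front of the robot, either way round
- yoyo: pink acrylic yo-yo lying on its side, 56 mm across, 44 mm high, origin at its foot; leave alone
- bearing_tool: blue steel bearing removal tool lying on the table, 99 mm long along its x axis, 12 mm thick, origin under it; leave alone
- hex_driver: stubby hex driver lying behind the board, 80 mm long along its x axis, 28 mm thick, origin under it; leave alone
Not all that is in view belongs to the job. What is shaped like the part that bears tray_mid_center but green is not meant.

How it is judged:
By the outcome, as a careful person would: the job done as asked, in the order asked, and still so for the second after the job is handed in, while the arm keeps its last pose, push and grip.
It also fails if it takes over 48 s, if anything falls off the work surface, if the arm or the gripper's body presses on something with over 40 N, if the wrist force passes 120 N, or if a joint passes its speed limit or range.

ROBOT

A 6-joint arm with a two-finger parallel gripper is mounted at the origin on the work surface. World frame = base frame: x ahead of the robot, y to its left, z up, the work surface at z = 0. Lengths are in m, angles in rad, forces in N, time in s.
With the tool pointing down it reaches from about 0.375 to 0.75 m from the base axis. Payload 9 kg.
Tool frame: the origin (TCP) lies midway between the tips of the shut fingers; the grasp point (between the pads) lies 19 mm behind it; z points along the fingers, y is the direction in which the jaws open and shut (so a half turn about z gives the same grasp; the last joint's range is limited). The gripper opens to 85 mm and grips with 20 to 120 N. Pads are 22 mm wide; open, the fingers measure 114 mm over their backs; the gripper's body (76 mm by 85 mm) begins 54 mm behind the grasp point. The pads swing forward as they close: fully open they stand 13 mm farther back than shut.
Start: joints at [-1.371, 0.104, 0.097, 1.564, 0, 1.353], TCP at [0.243, -0.548, 0.231] pointing down, gripper open.
Joint ranges: [-2.99, 2.99], [-0.84, 1.86], [-1.1, 1.16], [-1.84, 2.11], [-1.51, 1.56], [-3.14, 3.14]. Speed limits (rad/s): [2.22, 2.22, 2.57, 3.14, 3.14, 3.14].

INTERFACE

Orientations are given as a 3x3 rotation matrix whose columns are the frame's x, y, z axes.
In Python, from workcell import ctrl, vision, order gives the robot as it stands. The module is installed in compiled form; this text tells all that it offers.
- The arm moves only by the tool send_rows, never from a script. Its argument "moves" is a list of rows, each an object with "slide": the shift along the tool's x, y, z scaled (see below), a list of three; "dr": the turn, a rotation vector about the tool's x, y, z scaled (see below), a list of three; "grip": the closure in counts, from 0 (fully open) to 255 (shut). In form: [{"slide": [dx, dy, dz], "dr": [ax, ay, az], "grip": grip}, ...]. A call has 1 to 10 rows; each row shifts and turns the pose as measured when the row begins, along the tool's axes as they then stand; what a row does not reach is not made up. The controller multiplies each number of a shift by 0.04 m and each number of a turn by 6 degrees. A row lasts 1/12 s, in which the tool goes at most 41.7 mm and 7.16 degrees, less where a joint would pass 70% of its speed; a pose out of reach is approached as far as the arm can. A call with a number of a shift or a turn outside -1 to 1 is refused whole. A call with a gripper value outside its range is refused whole. The fingers move at their own pace and stop on an object; "force" is the grip in N (left out, the last holds). Time passes only in rows, so rows that do not move let the fingers close. It gives the time, the measured TCP pose, the force and the opening at its end, in the units of the state.
- ctrl.sense(): the state, without advancing time (a new reading comes with each control period).
- vision.capture(name): name is "side" or "top"; returns a dict with "img" (400x640x3 uint8, blue, green, red), "camera_matrix" (3x3 intrinsics, pixels), "rvec" (rotation vector, rad) and "tvec" (3), from world to camera coordinates, as OpenCV has them. Camera axes: x right, y down, z forward; pixel columns grow to the right and rows downward; lengths in m; the calibration is good to about 2 mm. A picture is of the moment at which its call begins. There is no depth.
- order.sign_off(): hands the job in, once; it reports no verdict.
Trained networks look in the newest picture that a camera, given by its name, has taken for a name from the list of things; names that differ only in an ending like _2 or _b are one class to them, and where a whole thing is asked for, a point or a joint stands for the part that bears it (a point fixed in the world has none). Each returns a list of dicts, best first, with "p" (0 to 1); they miss things now and then, are a little off and sometimes report something else, mostly with a low value. They report only what shows in the picture. A call takes as long as a camera call. They do not tell look-alikes from the thing itself.
- vision.silhouettes(query, camera): "region" (400x640 bool, what is visible of it) and "box" ([centre column, centre row, width, height] as shares, 0 to 1, of the picture: columns of its width, rows of its height, round what is visible of it).
- vision.tip_of(query, camera): "xy" ([column, row] as shares, 0 to 1, of the picture: columns of its width, rows of its height: a listed point, or the origin of a listed thing).
The state is a dict: "t": time; "joint_positions": joint angles; "qvel": joint speeds; "joint_efforts": joint torques, N m; "tool_pos": TCP position; "tool_rot": TCP orientation; "wrist_force": force on the tool from outside, world axes, zero at the start; "wrist_torque": the same for the moment, N m; "opening": finger opening in m.
Only numpy, scipy, OpenCV 4.12 (cv2) and the standard library are available. Lean on these libraries where they do the work, as an engineer would, in place of code of your own. Each camera call takes 0.05 s, during which the arm holds its last target.

## Working session

There is one attempt and no reset: what is moved stays moved. The work goes in short steps, Python scripts to look and compute and a tool call to move; the robot and the scene stay as the last step left them, time stands still between calls to the robot, and variables do not carry over. Pictures are saved under pics/ and viewed, and the job is handed in when it is done.

Besides the shell and the picture viewer there is one more tool, called as name([rows], argument=value, ...), one row to a line, values as JSON. send_rows: Moves the arm, as the interface text tells. Shifts and turns lie within -1 to 1; 1 stands for 0.04 m of shift or 6 degrees of turn. Its arguments: {"type":"object","properties":{"moves":{"type":"array"},"force":{"type":"number"}},"required":["moves"]}

```bash
mkdir -p pics; ls
python3 - <<'E'
from workcell import ctrl, vision, order
import cv2,numpy as np
s=ctrl.sense(); print({k:np.round(v,4).tolist() for k,v in s.items()})
for c in("side","top"):
    r=vision.capture(c); cv2.imwrite(f"pics/{c}0.png",r["img"])
    R=cv2.Rodrigues(np.array(r["rvec"],float))[0]; print(c,r["camera_matrix"],"pos",-R.T@np.array(r["tvec"]).ravel(),R)
    for q in("tray_center","tray_mid_center","tray_low_center","bay","fence","canister","yoyo","bearing_tool","hex_driver"):
        for d in vision.tip_of(q,c)[:3]:
            print(c,q,np.round(np.array(d["xy"])*[640,400],1),round(d["p"],2))
E
```

```text
pics
{'t': 0.0, 'joint_positions': [-1.3707, 0.1047, 0.0965, 1.5639, 0.0, 1.3531], 'qvel': [-0.0025, 0.0001, -0.0003, 0.0003, -0.001, 0.0012], 'joint_efforts': [-0.0005, -55.6928, 50.3654, 0.0169, -0.0001, -0.0], 'tool_pos': [0.2434, -0.548, 0.2305], 'tool_rot': [[0.914, 0.4058, -0.0003], [0.4058, -0.914, 0.0013], [0.0003, -0.0013, -1.0]], 'wrist_force': [0.0208, -0.3117, -0.3752], 'wrist_torque': [-0.0165, 0.0612, -0.0477], 'opening': 0.0857}
side [[375.19675966   0.         319.77551347]
 [  0.         375.19675966 203.97775607]
 [  0.           0.           1.        ]] pos [ 0.46888502 -0.56386586  0.71702533] [[ 0.96666899 -0.25596485  0.00574872]
 [-0.18488689 -0.71341834 -0.67590762]
 [ 0.17710984  0.65231608 -0.73696393]]
side tray_center [230.6 135.8] 0.65
side tray_center [280.7 351.3] 0.65
side tray_mid_center [233.3 143.8] 0.93
side tray_mid_center [270.2 179.6] 0.93
side tray_low_center [235.2 153.8] 0.86
side bay [332.7 219.8] 0.82
side bay [325.6 144.3] 0.73
side fence [337.3 229.6] 0.84
side canister [284.9 351.6] 0.61
side canister [233.9 154.1] 0.56
side yoyo [326.7 144.7] 0.78
side bearing_tool [390.7 358.1] 0.81
side hex_driver [385.9 214.8] 0.76
top [[417.86701073   0.         314.41399929]
 [  0.         417.86701073 195.66802767]
 [  0.           0.           1.        ]] pos [0.45699867 0.00584546 1.25309985] [[ 0.01973516 -0.99972132  0.01295418]
 [-0.98993444 -0.02135483 -0.13990628]
 [ 0.14014393 -0.01006271 -0.99008001]]
top tray_center [197.  256.4] 0.67
top tray_mid_center [252.  227.5] 0.86
top tray_mid_center [200.1 253.5] 0.64
top tray_low_center [207.3 253.5] 0.68
top bay [314.3 186.4] 0.83
top fence [318.2 180.2] 0.61
top canister [402.3 249.8] 0.63
top yoyo [213.6 162.7] 0.79
top hex_driver [316.5 142.8] 0.5
```

View pics/side0.png

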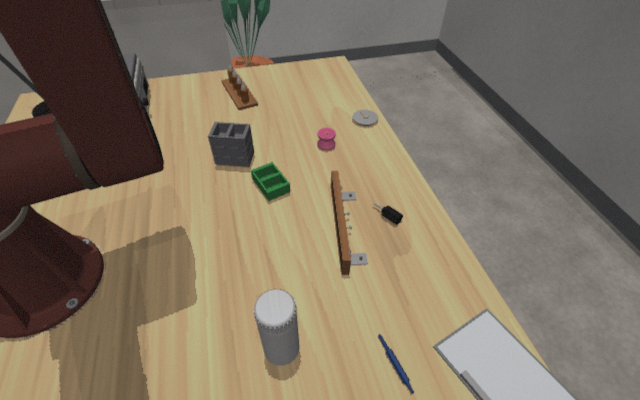

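View pics/top0.png

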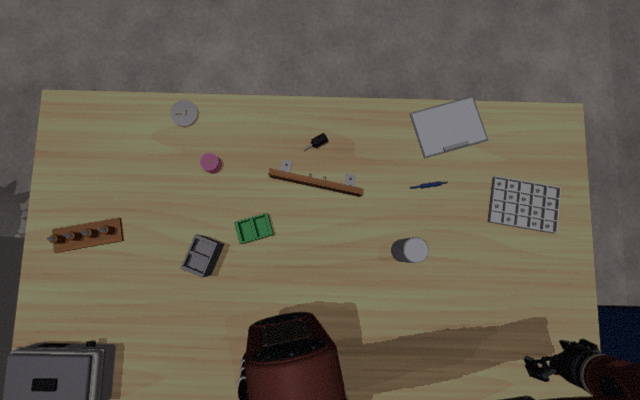

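Candidates: grey three-high pile, side (232,145) / top (202,256), and a single green tray, side (270,180) / top (254,229). The grey pile fits the description; green is excluded. I'll confirm this in enlarged crops.

Run:
```python
import cv2,numpy as np
def crop(f,x,y,w,h,k): 
    return cv2.resize(cv2.imread(f)[y:y+h,x:x+w],None,fx=k,fy=k,interpolation=cv2.INTER_CUBIC)
a=crop("pics/side0.png",200,110,66,66,6);b=crop("pics/top0.png",170,222,66,66,6)
cv2.imwrite("pics/c1.png",np.hstack([a,b]))
cv2.imwrite("pics/c2.png",crop("pics/top0.png",260,160,110,42,7))
cv2.imwrite("pics/c3.png",crop("pics/side0.png",315,165,65,110,5))
```

```text
(no output)
```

View pics/c1.png

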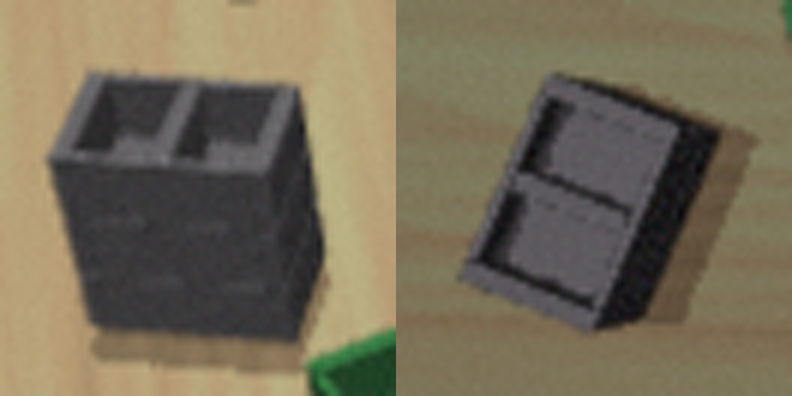

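View pics/c2.png

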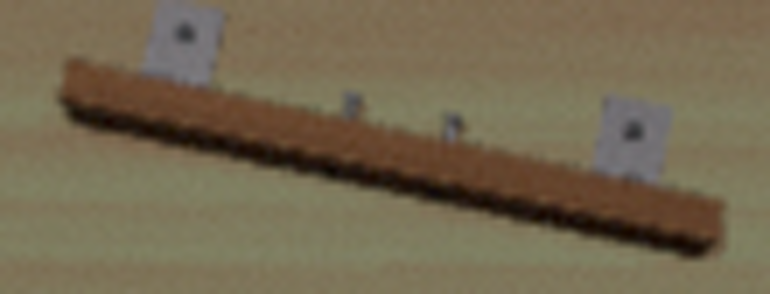

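View pics/c3.png

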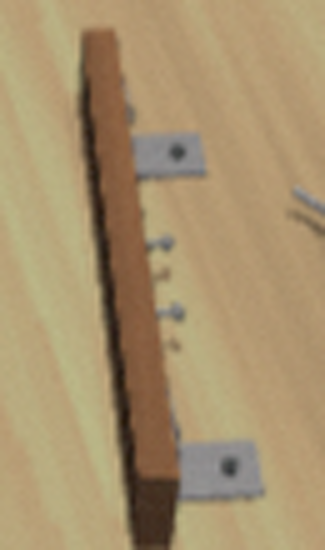

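The crops confirm the grey pile: the top tray has two wells and a divider, and its rim corners are visible in both views. The board's top edges and the two screw heads (side about (348,214) and (351,228), top about (310,175) and (325,178)) are clear too. Next I fit the poses from both views.

```bash
cat > h.py <<'E'
from workcell import ctrl, vision, order
import cv2,numpy as np,pickle
from scipy.optimize import least_squares
def cams():
    o={}
    for c in("side","top"):
        r=vision.capture(c); o[c]=r
    return o
def proj(r,P):
    return cv2.projectPoints(np.array(P,float).reshape(-1,1,3),np.array(r["rvec"],float),np.array(r["tvec"],float),np.array(r["camera_matrix"]),None)[0].reshape(-1,2)
def Rz(a): return np.array([[np.cos(a),-np.sin(a),0],[np.sin(a),np.cos(a),0],[0,0,1]])
E
python3 - <<'E'
from h import *
C=cams(); pickle.dump(C,open("c0.pkl","wb"))
side=lambda L,ox,oy,k:(np.array(L,float)+.5)/k-.5+[ox,oy]
ts=side([(95,75),(298,85),(270,172),(52,158)],200,110,6)
tt=side([(156,75),(284,128),(201,330),(64,278)],170,222,6)
# order corners consistently: find by trying
import itertools
rim=np.array([[50,33,0],[50,-33,0],[-50,-33,0],[-50,33,0]])/1000
# side view: back-left.. ; world: side cam looks +y, so image up=+y, right=+x
# side corners ccw list BL(-x,+y) BR(+x,+y) FR(+x,-y) FL(-x,-y) ; top: image up=+x,left=+y: (top=+x) right(-y) bottom(-x) left(+y)
best=None
for i in range(4):
  for j in range(4):
    def f(p):
        W=rim@Rz(p[3]).T+p[:3]
        return np.r_[(proj(C["side"],W)-np.roll(ts,i,0)).ravel(),(proj(C["top"],W)-np.roll(tt,j,0)).ravel()]
    for y0 in(0.3,-1.2,1.2,-.3):
        s=least_squares(f,[.35,.27,.106,y0])
        if best is None or s.cost<best[0].cost: best=(s,i,j)
s=best[0]; print("tray rim",s.x,np.degrees(s.x[3]),s.cost); print(np.round(s.fun.reshape(-1,2),1))
fs=side([(83,32),(115,30),(178,475),(133,478),(166,243),(180,313)],315,165,5)
ft=side([(65,98),(65,60),(722,203),(712,243),(353,103),(453,125)],260,160,7)
def g(p):
    F=np.array([[-9,140,58],[9,140,58],[9,-140,58],[-9,-140,58],[27,p[3]*1e3+22,21],[27,p[3]*1e3-22,21]])/1000
    W=F@Rz(p[2]).T+[p[0],p[1],0+p[4]]
    return np.r_[(proj(C["side"],W)-fs).ravel(),(proj(C["top"],W)-ft).ravel()]
s2=least_squares(g,[.5,0,0,0,0]); print("fence x y yaw off dz",s2.x,np.degrees(s2.x[2]),s2.cost);print(np.round(s2.fun.reshape(-1,2),1))
p=s2.x; print("bay",Rz(p[2])@[-.009,p[3],0]+[p[0],p[1],0])
for c in C:
    im=C[c]["img"].copy(); k=3
    q=s.x; W=[]
    for z in(0,):W+=[proj(C[c],rim@Rz(q[3]).T+q[:3])]
    F=np.array([[-9,140,58],[9,140,58],[9,-140,58],[-9,-140,58]])/1000
    W+=[proj(C[c],F@Rz(p[2]).T+[p[0],p[1],0])]
    x0,y0=np.vstack(W).min(0).astype(int)-8; x1,y1=np.vstack(W).max(0).astype(int)+8
    im=cv2.resize(im[y0:y1,x0:x1],None,fx=4,fy=4,interpolation=cv2.INTER_CUBIC)
    for w in W: cv2.polylines(im,[np.round(((w-[x0,y0]+.5)*4-.5)).astype(int)],True,(0,255,255),1)
    cv2.imwrite(f"pics/ov_{c}.png",im[:600,:800])
E
```

```text
tray rim [ 0.44950332  0.30463071  0.10242724 -0.35350846] -20.25454299061684 1.737985314686599
[[ 1.1  0.1]
 [ 0.2  0.3]
 [-0.4  0.3]
 [-0.6 -0.4]
 [-0.4 -0.4]
 [ 0.5 -0.4]
 [-0.4  0.7]
 [ 0.   0.3]]
fence x y yaw off dz [ 6.68099727e-01 -7.86499955e-03 -1.98692218e-01 -3.00260814e-04
 -5.30427651e-03] -11.384225526301803 2.633335752572375
[[-0.3 -0.3]
 [ 0.1 -0.2]
 [-0.2  0.3]
 [ 0.3  0.1]
 [ 1.   0.2]
 [ 0.2  0. ]
 [-1.1  0.7]
 [ 0.3  0.3]
 [ 0.1  0.5]
 [ 0.3  0.8]
 [-0.1 -0.6]
 [-0.1 -0.6]]
bay [ 0.65921753 -0.00638287  0.        ]
```

View pics/ov_side.png

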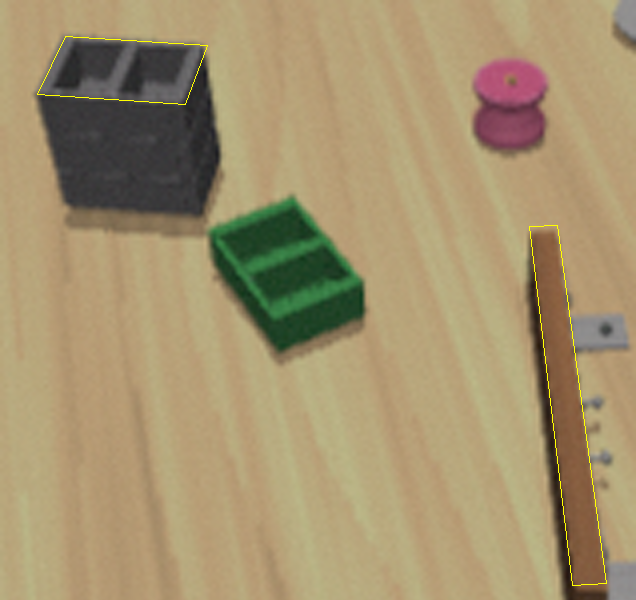

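View pics/ov_top.png

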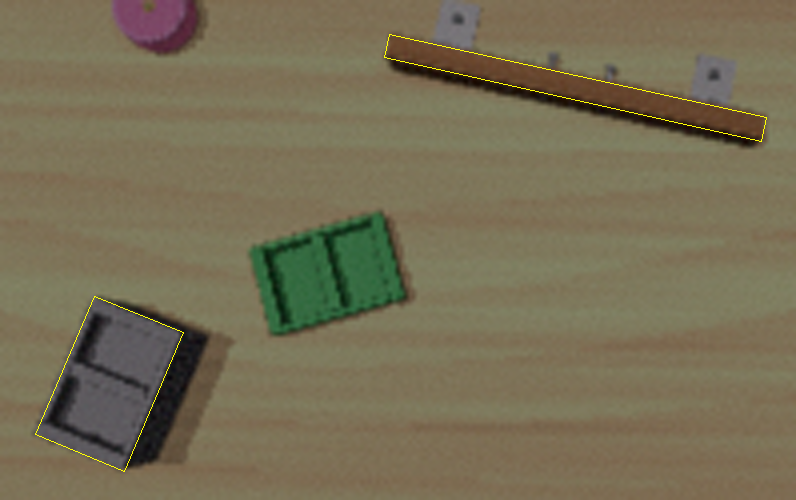

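Run:
```python
from h import *
C=pickle.load(open("c0.pkl","rb"))
sc=lambda L,ox,oy,k:(np.array(L,float)+.5)/k-.5+[ox,oy]
ts=sc([(95,75),(298,85),(270,172),(52,158)],200,110,6)
tt=sc([(156,75),(284,128),(201,330),(64,278)],170,222,6)
ts=ts;rim=np.array([[-50,33,0],[50,33,0],[50,-33,0],[-50,-33,0]])/1000
tt=np.roll(tt,1,0)
fs=sc([(83,32),(115,30),(178,475),(133,478),(166,243),(180,313)],315,165,5)
ft=sc([(65,98),(65,60),(722,203),(712,243),(353,103),(453,125)],260,160,7)
for use in(("side",),("top",),("side","top")):
    def f(p):
        W=rim@Rz(p[2]).T+[p[0],p[1],.106]
        return np.concatenate([(proj(C[c],W)-{"side":ts,"top":tt}[c]).ravel() for c in use])
    def g(p):
        F=np.array([[-9,140,58],[9,140,58],[9,-140,58],[-9,-140,58],[27,p[3]*1e3+22,21],[27,p[3]*1e3-22,21]])/1000
        W=F@Rz(p[2]).T+[p[0],p[1],0]
        return np.concatenate([(proj(C[c],W)-{"side":fs,"top":ft}[c]).ravel() for c in use])
    s=least_squares(f,[.45,.3,-.35]); p=least_squares(g,[.66,0,-.2,0]); print(use,s.x,np.degrees(s.x[2]),s.cost); p,c=p.x,p.cost
    print("   bay",Rz(p[2])@[-.009,p[3],0]+[p[0],p[1],0],np.degrees(p[2]),p[3],c)
```

```text
('side',) [ 0.44949012  0.30014573 -0.35196891] -20.166332911435223 1.3353117754645631
   bay [ 0.65740929 -0.0098402   0.        ] -11.392537465016334 0.00022272344412556564 1.2009914310441945
('top',) [ 0.44966475  0.30352093 -0.35489257] -20.333846594566076 0.8132952849050519
   bay [ 0.65873319 -0.00706196  0.        ] -11.361042655502958 -0.0009546407138484575 2.1445388265720062
('side', 'top') [ 0.44957386  0.30263624 -0.35385113] -20.27417608724038 2.9715258600592884
   bay [ 0.65808319 -0.0083565   0.        ] -11.385462518744683 -0.0003256691823792934 5.923056799052041
```

```bash
cat >> h.py <<'E'
from scipy.spatial.transform import Rotation as Ro
def st():
    s=ctrl.sense(); 
    print("t",round(s["t"],2),"pos",np.round(s["tool_pos"],4),"yaw(y)",round(np.degrees(np.arctan2(s["tool_rot"][1][1],s["tool_rot"][0][1])),2),"tilt",np.round(np.array(s["tool_rot"])[:,2],4),"F",np.round(s["wrist_force"],2),"M",np.round(s["wrist_torque"],3),"op",round(float(s["opening"]),4),"q",np.round(s["joint_positions"],2)); return s
def target(yaw):
    a=np.radians(yaw); y=np.array([np.cos(a),np.sin(a),0]); z=np.array([0,0,-1.]); return np.column_stack([np.cross(y,z),y,z])
def plan(goal,yaw,n,nd=2,p=None,R=None):
    if p is None: s=st(); p=np.array(s["tool_pos"]);R=np.array(s["tool_rot"])
    Rg=target(yaw); goal=np.array(goal,float)
    for i in range(n):
        k=n-i
        d=R.T@(goal-p)/k/.04; r=Ro.from_matrix(R.T@Rg).as_rotvec()/k; rr=np.degrees(r)/6
        d=np.round(d,nd); rr=np.round(rr,nd)
        print(d.tolist(),rr.tolist())
        p=p+R@(d*.04); R=R@Ro.from_rotvec(np.radians(rr*6)).as_matrix()
    return p,R
E
python3 - <<'E'
from h import *
p,R=plan([.42,-.3,.27],-50,8)
print("--"); p,R=plan([.50,0.,.27],-20.3,9,p=p,R=R)
E
```

```text
t 1.1 pos [ 0.2434 -0.5484  0.2314] yaw(y) -66.06 tilt [ 0.e+00 -1.e-04 -1.e+00] F [0.04 0.31 0.5 ] M [ 0.005 -0.042  0.036] op 0.0853 q [-1.37  0.1   0.1   1.56 -0.    1.35]
[0.82, -0.49, -0.12] [0.0, 0.0, -0.33]
[0.84, -0.46, -0.12] [0.0, 0.0, -0.34]
[0.85, -0.43, -0.12] [0.0, 0.0, -0.33]
[0.86, -0.4, -0.12] [0.0, 0.0, -0.34]
[0.88, -0.36, -0.12] [0.0, 0.0, -0.33]
[0.89, -0.33, -0.12] [0.0, 0.0, -0.34]
[0.9, -0.3, -0.12] [0.0, 0.0, -0.33]
[0.92, -0.28, -0.13] [0.0, 0.0, -0.34]
--
[0.71, -0.49, 0.0] [0.0, 0.0, -0.55]
[0.73, -0.45, 0.0] [0.0, 0.0, -0.55]
[0.76, -0.41, 0.0] [0.0, 0.0, -0.55]
[0.78, -0.37, 0.0] [0.0, 0.0, -0.55]
[0.8, -0.32, 0.0] [0.0, 0.0, -0.55]
[0.82, -0.28, 0.0] [0.0, 0.0, -0.55]
[0.83, -0.23, 0.0] [0.0, 0.0, -0.55]
[0.84, -0.18, 0.0] [0.0, 0.0, -0.55]
[0.85, -0.13, 0.0] [0.0, 0.0, -0.55]
```

send_rows([
  {"slide": [0.82, -0.49, -0.15], "dr": [0, 0, -0.33], "grip": 150},
  {"slide": [0.84, -0.46, -0.15], "dr": [0, 0, -0.33], "grip": 150},
  {"slide": [0.85, -0.43, -0.15], "dr": [0, 0, -0.33], "grip": 150},
  {"slide": [0.86, -0.4, -0.15], "dr": [0, 0, -0.33], "grip": 150},
  {"slide": [0.88, -0.36, -0.15], "dr": [0, 0, -0.33], "grip": 150},
  {"slide": [0.89, -0.33, -0.15], "dr": [0, 0, -0.33], "grip": 150},
  {"slide": [0.9, -0.3, -0.15], "dr": [0, 0, -0.33], "grip": 150},
  {"slide": [0.92, -0.28, -0.15], "dr": [0, 0, -0.33], "grip": 150},
], force=40)

```text
t: 1.77
tool_pos: [0.4214, -0.2948, 0.2779]
tool_rot: [[0.769, 0.639, -0.001], [0.639, -0.769, 0.002], [0.0, -0.002, -1.0]]
wrist_force: [0.3, 0.3, -0.2]
opening: 0.0352
```

Run:
```python
from h import *
p,R=plan([.50,0.,.27],-20.3,9)
```

```text
t 1.77 pos [ 0.4214 -0.2948  0.2779] yaw(y) -50.26 tilt [-0.0013  0.0017 -1.    ] F [ 0.3   0.31 -0.21] M [-0.012 -0.065  0.013] op 0.0352 q [-0.87 -0.14 -0.06  1.65  0.    1.58]
[0.69, -0.49, 0.02] [-0.0, -0.0, -0.55]
[0.72, -0.45, 0.02] [-0.0, -0.0, -0.56]
[0.74, -0.41, 0.02] [-0.0, -0.0, -0.55]
[0.77, -0.36, 0.02] [-0.0, -0.0, -0.56]
[0.79, -0.32, 0.03] [-0.0, -0.0, -0.55]
[0.8, -0.27, 0.02] [-0.0, -0.0, -0.56]
[0.82, -0.22, 0.03] [-0.01, -0.0, -0.55]
[0.83, -0.18, 0.02] [-0.0, -0.0, -0.56]
[0.83, -0.13, 0.03] [-0.01, -0.01, -0.55]
```

Tracking is accurate.

send_rows([
  {"slide": [0.7, -0.49, 0], "dr": [0, 0, -0.55], "grip": 150},
  {"slide": [0.72, -0.45, 0], "dr": [0, 0, -0.55], "grip": 150},
  {"slide": [0.74, -0.41, 0], "dr": [0, 0, -0.55], "grip": 150},
  {"slide": [0.77, -0.36, 0], "dr": [0, 0, -0.55], "grip": 150},
  {"slide": [0.79, -0.32, 0], "dr": [0, 0, -0.55], "grip": 150},
  {"slide": [0.8, -0.27, 0], "dr": [0, 0, -0.55], "grip": 150},
  {"slide": [0.82, -0.22, 0], "dr": [0, 0, -0.55], "grip": 150},
  {"slide": [0.83, -0.18, 0], "dr": [0, 0, -0.55], "grip": 150},
  {"slide": [0.83, -0.13, 0], "dr": [0, 0, -0.55], "grip": 150},
])

```text
t: 2.52
tool_pos: [0.5015, 0.0164, 0.2811]
tool_rot: [[0.327, 0.945, 0.005], [0.945, -0.327, -0.002], [0.0, 0.006, -1.0]]
wrist_force: [1.5, -0.2, 0.2]
opening: 0.035
```

Run:
```python
from h import *
p,R=plan([.4496,0.3025,.21],-20.3,9)
```

```text
t 2.52 pos [0.5015 0.0164 0.2811] yaw(y) -19.07 tilt [ 0.0053 -0.0017 -1.    ] F [ 1.55 -0.2   0.23] M [ 0.011 -0.001 -0.031] op 0.035 q [-0.23 -0.18 -0.09  1.66 -0.    1.68]
[0.7, -0.4, 0.2] [0.01, -0.0, 0.02]
[0.7, -0.4, 0.2] [0.01, -0.0, 0.02]
[0.7, -0.4, 0.2] [0.0, -0.0, 0.02]
[0.7, -0.4, 0.19] [0.01, -0.0, 0.02]
[0.7, -0.4, 0.2] [0.0, -0.0, 0.03]
[0.7, -0.4, 0.19] [0.01, -0.0, 0.02]
[0.7, -0.41, 0.2] [0.0, -0.0, 0.03]
[0.7, -0.41, 0.19] [0.01, -0.0, 0.02]
[0.7, -0.41, 0.2] [0.0, -0.0, 0.03]
```

send_rows([
  {"slide": [0.7, -0.4, 0.2], "dr": [0, 0, 0.02], "grip": 150},
  {"slide": [0.7, -0.4, 0.2], "dr": [0, 0, 0.02], "grip": 150},
  {"slide": [0.7, -0.4, 0.2], "dr": [0, 0, 0.02], "grip": 150},
  {"slide": [0.7, -0.4, 0.2], "dr": [0, 0, 0.02], "grip": 150},
  {"slide": [0.7, -0.4, 0.2], "dr": [0, 0, 0.02], "grip": 150},
  {"slide": [0.7, -0.4, 0.2], "dr": [0, 0, 0.02], "grip": 150},
  {"slide": [0.7, -0.4, 0.2], "dr": [0, 0, 0.02], "grip": 150},
  {"slide": [0.7, -0.4, 0.2], "dr": [0, 0, 0.02], "grip": 150},
  {"slide": [0.5, -0.3, 0.2], "dr": [0, 0, 0.02], "grip": 150},
  {"slide": [0, 0, 0], "dr": [0, 0, 0], "grip": 150},
])

```text
t: 3.35
tool_pos: [0.4466, 0.3118, 0.206]
tool_rot: [[0.336, 0.942, 0.01], [0.942, -0.336, -0.001], [0.003, 0.01, -1.0]]
wrist_force: [0.5, -0.3, -0.2]
opening: 0.0351
```

Run:
```python
from h import *
C=cams();pickle.dump(C,open("c1.pkl","wb"))
p,R=plan([.4496,0.3025,.17],-20.3,3)
a=cv2.resize(C["side"]["img"][60:180,170:290],None,fx=3.3,fy=3.3,interpolation=2);b=cv2.resize(C["top"]["img"][200:320,130:250],None,fx=3.3,fy=3.3,interpolation=2)
cv2.imwrite("pics/g1.png",np.hstack([a,b]))
```

```text
t 3.45 pos [0.4478 0.3092 0.2074] yaw(y) -19.7 tilt [ 0.0119 -0.0013 -0.9999] F [-0.39 -0.86  0.08] M [ 0.007 -0.055 -0.03 ] op 0.0353 q [ 0.37 -0.08 -0.13  1.51 -0.01  2.28]
[-0.05, 0.03, 0.31] [0.04, -0.01, 0.03]
[-0.05, 0.03, 0.31] [0.04, -0.01, 0.04]
[-0.05, 0.03, 0.32] [0.03, -0.01, 0.03]
```

View pics/g1.png

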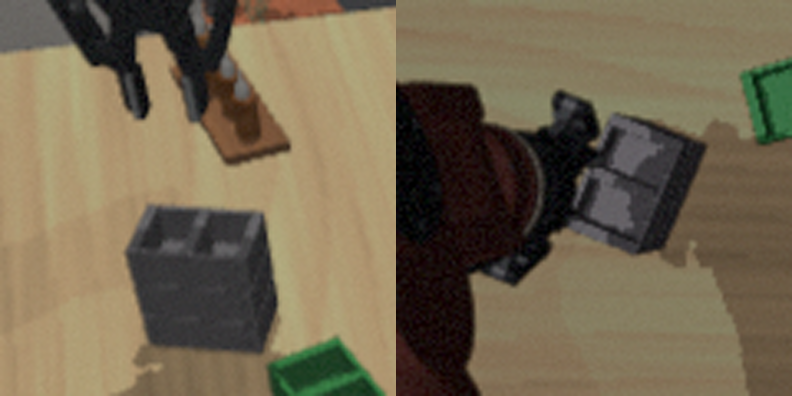

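Run:
```python
from h import *
C=pickle.load(open("c1.pkl","rb")); s=st(); p=np.array(s["tool_pos"]);R=np.array(s["tool_rot"])
im=[]
for c,(x,y) in(("side",(170,60)),("top",(130,200))):
    a=cv2.resize(C[c]["img"][y:y+120,x:x+120],None,fx=3.3,fy=3.3,interpolation=2)
    for L in([0,.018,-.005],[0,-.018,-.005],[0,.032,-.005],[0,-.032,-.005]):
        q=(proj(C[c],p+R@np.array(L))[0]-[x,y]+.5)*3.3-.5
        cv2.circle(a,tuple(np.round(q).astype(int)),2,(0,255,255),-1)
    im.append(a)
cv2.imwrite("pics/g2.png",np.hstack(im))
```

```text
t 3.45 pos [0.4478 0.3092 0.2074] yaw(y) -19.7 tilt [ 0.0119 -0.0013 -0.9999] F [-0.39 -0.86  0.08] M [ 0.007 -0.055 -0.03 ] op 0.0353 q [ 0.37 -0.08 -0.13  1.51 -0.01  2.28]
```

View pics/g2.png

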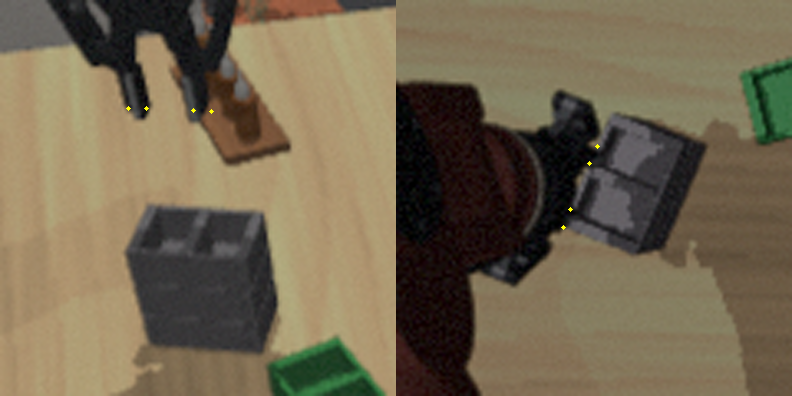

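The projected TCP sits about 3 px above and 1 px right of the fingertips seen in the side view, so that camera's calibration is slightly off (objects look lower). I'll weight the top view more: tray (0.450, 0.304), bay (0.659, -0.007).

Run:
```python
from h import *
p,R=plan([.450,0.304,.135],-20.3,4)
```

```text
t 3.45 pos [0.4478 0.3092 0.2074] yaw(y) -19.7 tilt [ 0.0119 -0.0013 -0.9999] F [-0.39 -0.86  0.08] M [ 0.007 -0.055 -0.03 ] op 0.0353 q [ 0.37 -0.08 -0.13  1.51 -0.01  2.28]
[-0.03, 0.02, 0.45] [0.03, -0.01, 0.03]
[-0.03, 0.02, 0.45] [0.03, -0.01, 0.02]
[-0.02, 0.02, 0.46] [0.03, -0.0, 0.03]
[-0.03, 0.02, 0.45] [0.02, -0.01, 0.02]
```

send_rows([
  {"slide": [-0.03, 0.03, 0.45], "dr": [0.03, 0, 0.03], "grip": 150},
  {"slide": [-0.03, 0.02, 0.45], "dr": [0.03, 0, 0.02], "grip": 150},
  {"slide": [-0.02, 0.02, 0.45], "dr": [0.03, 0, 0.03], "grip": 150},
  {"slide": [-0.03, 0.02, 0.4], "dr": [0.03, 0, 0.02], "grip": 150},
  {"slide": [0, 0, 0], "dr": [0, 0, 0], "grip": 150},
])

```text
t: 3.87
tool_pos: [0.4546, 0.2997, 0.1394]
tool_rot: [[0.351, 0.936, 0.007], [0.936, -0.351, 0.004], [0.006, 0.005, -1.0]]
wrist_force: [-1.2, -0.7, 0.2]
opening: 0.0349
```

Run:
```python
from h import *
C=cams();pickle.dump(C,open("c1.pkl","wb"))
p,R=plan([.450,0.304,.083],-20.3,4)
a=cv2.resize(C["side"]["img"][80:170,185:275],None,fx=4.4,fy=4.4,interpolation=2);b=cv2.resize(C["top"]["img"][210:300,150:240],None,fx=4.4,fy=4.4,interpolation=2)
cv2.imwrite("pics/g3.png",np.hstack([a,b]))
```

```text
t 3.97 pos [0.4556 0.3005 0.1425] yaw(y) -20.53 tilt [ 0.0101  0.0053 -0.9999] F [-0.55  0.06  0.45] M [ 0.015 -0.004  0.031] op 0.0353 q [ 0.34 -0.07 -0.24  1.39  0.    2.27]
[0.01, -0.04, 0.37] [0.02, -0.02, -0.01]
[0.0, -0.04, 0.37] [0.02, -0.02, -0.01]
[0.01, -0.04, 0.37] [0.02, -0.02, -0.01]
[0.01, -0.05, 0.38] [0.01, -0.02, -0.01]
```

View pics/g3.png

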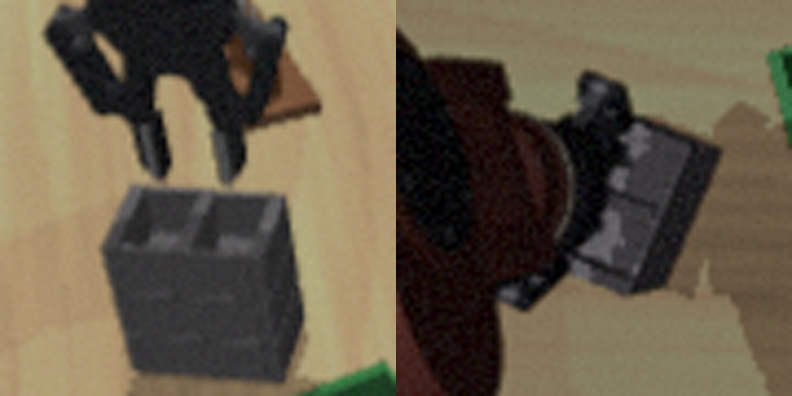

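send_rows([
  {"slide": [0.03, -0.15, 0.3], "dr": [0.06, -0.05, 0], "grip": 150},
  {"slide": [0, 0, 0.25], "dr": [0, 0, 0], "grip": 150},
  {"slide": [0, 0, 0], "dr": [0, 0, 0], "grip": 150},
])

```text
t: 4.22
tool_pos: [0.4526, 0.3039, 0.1228]
tool_rot: [[0.352, 0.936, 0.007], [0.936, -0.352, 0.004], [0.006, 0.005, -1.0]]
wrist_force: [-1.0, 0.6, -0.6]
opening: 0.0351
```

Run:
```python
from h import *
C=cams();pickle.dump(C,open("c1.pkl","wb"))
p,R=plan([.450,0.304,.083],-20.3,3)
a=cv2.resize(C["side"]["img"][80:170,185:275],None,fx=6,fy=6,interpolation=2)
cv2.imwrite("pics/g4.png",a)
```

```text
t 4.32 pos [0.4529 0.3041 0.1241] yaw(y) -20.61 tilt [ 0.0082  0.0046 -1.    ] F [ 0.17 -0.16  0.16] M [ 0.015  0.032 -0.045] op 0.035 q [ 0.35 -0.07 -0.27  1.36  0.    2.28]
[-0.01, -0.02, 0.34] [0.02, -0.02, -0.02]
[-0.01, -0.03, 0.34] [0.02, -0.02, -0.02]
[-0.01, -0.02, 0.35] [0.02, -0.03, -0.01]
```

View pics/g4.png

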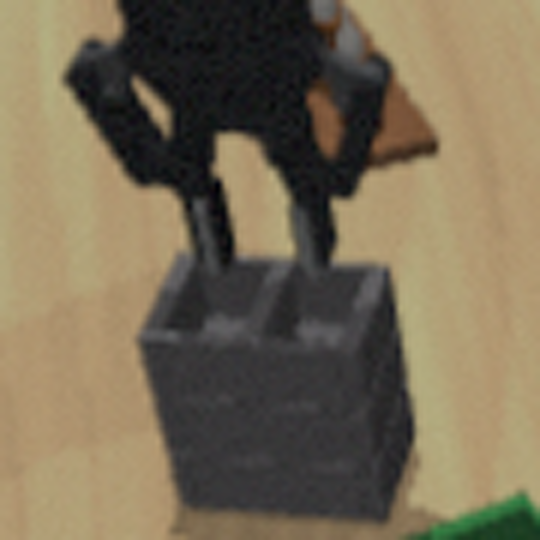

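send_rows([
  {"slide": [-0.02, -0.06, 0.3], "dr": [0.04, -0.04, -0.03], "grip": 150},
  {"slide": [0, 0, 0.3], "dr": [0.04, -0.04, 0], "grip": 150},
  {"slide": [0, 0, 0.3], "dr": [0, 0, 0], "grip": 150},
  {"slide": [0, 0, 0], "dr": [0, 0, 0], "grip": 150},
])

```text
t: 4.65
tool_pos: [0.4509, 0.3048, 0.0858]
tool_rot: [[0.348, 0.937, -0.001], [0.937, -0.348, -0.0], [-0.001, -0.001, -1.0]]
wrist_force: [-0.8, -0.6, -0.5]
opening: 0.0354
```

Run:
```python
from h import *
p,R=plan([.450,0.304,.083],-20.3,1)
```

```text
t 4.65 pos [0.4509 0.3048 0.0858] yaw(y) -20.37 tilt [-1.5e-03 -1.0e-04 -1.0e+00] F [-0.76 -0.6  -0.54] M [ 0.004  0.017 -0.018] op 0.0354 q [ 0.35 -0.04 -0.31  1.3   0.    2.28]
[-0.03, -0.01, 0.07] [-0.01, 0.01, -0.01]
```

No contact. Now I close on the divider.

send_rows([
  {"slide": [0, 0, 0], "dr": [0, 0, 0], "grip": 200},
  {"slide": [0, 0, 0], "dr": [0, 0, 0], "grip": 255},
  {"slide": [0, 0, 0], "dr": [0, 0, 0], "grip": 255},
  {"slide": [0, 0, 0], "dr": [0, 0, 0], "grip": 255},
  {"slide": [0, 0, 0], "dr": [0, 0, 0], "grip": 255},
], force=50)

```text
t: 5.07
tool_pos: [0.4501, 0.3047, 0.0846]
tool_rot: [[0.348, 0.938, -0.004], [0.938, -0.348, -0.001], [-0.002, -0.003, -1.0]]
wrist_force: [-0.9, 0.4, -2.8]
opening: 0.009
```

Run:
```python
from h import *
C=cams();pickle.dump(C,open("c2.pkl","wb"))
st()
a=cv2.resize(C["side"]["img"][80:170,185:275],None,fx=6,fy=6,interpolation=2)
cv2.imwrite("pics/g5.png",a)
```

```text
t 5.17 pos [0.4501 0.3047 0.0846] yaw(y) -20.36 tilt [-3.7e-03 -7.0e-04 -1.0e+00] F [-0.48  0.16 -1.26] M [ 0.005  0.075 -0.041] op 0.009 q [ 0.35 -0.04 -0.31  1.3   0.    2.28]
```

View pics/g5.png

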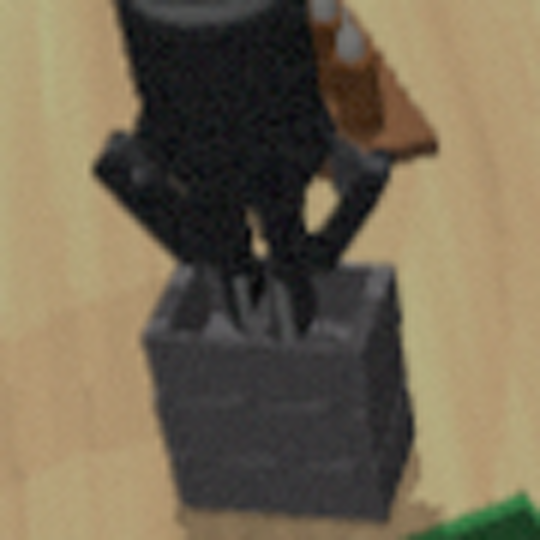

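Opening is 9 mm on the 10 mm divider, so the grasp is good and centred. Lifting straight up.

send_rows([
  {"slide": [0, 0, -0.1], "dr": [0, 0, 0], "grip": 255},
  {"slide": [0, 0, -0.15], "dr": [0, 0, 0], "grip": 255},
  {"slide": [0, 0, -0.2], "dr": [0, 0, 0], "grip": 255},
  {"slide": [0, 0, -0.3], "dr": [0, 0, 0], "grip": 255},
  {"slide": [0, 0, -0.5], "dr": [0, 0, 0], "grip": 255},
  {"slide": [0, 0, -0.6], "dr": [0, 0, 0], "grip": 255},
  {"slide": [0, 0, -0.5], "dr": [0, 0, 0], "grip": 255},
  {"slide": [0, 0, 0], "dr": [0, 0, 0], "grip": 255},
], force=70)

```text
t: 5.83
tool_pos: [0.4502, 0.3045, 0.188]
tool_rot: [[0.348, 0.937, -0.002], [0.937, -0.348, -0.001], [-0.001, -0.002, -1.0]]
wrist_force: [0.2, 0.4, -1.0]
opening: 0.0084
```

Run:
```python
from h import *
C=cams();pickle.dump(C,open("c3.pkl","wb"))
a=cv2.resize(C["side"]["img"][60:180,180:300],None,fx=3.3,fy=3.3,interpolation=2);b=cv2.resize(C["top"]["img"][200:320,130:250],None,fx=3.3,fy=3.3,interpolation=2)
cv2.imwrite("pics/g6.png",np.hstack([a,b]))
b=np.array([.659,-.007]); a=np.radians(-11.4); u=np.array([np.cos(a),np.sin(a)])
g=b-u*.09; print("pre",g,"final",b-u*.05)
p,R=plan([g[0],g[1],.14],-11.4,11)
```

```text
pre [0.57077559 0.01078916] final [0.60998644 0.00288287]
t 5.93 pos [0.4492 0.3041 0.1841] yaw(y) -20.37 tilt [-0.0059 -0.0019 -1.    ] F [-0.15 -0.85 -2.09] M [ 0.011 -0.034  0.021] op 0.0087 q [ 0.35 -0.07 -0.16  1.48  0.    2.28]
[-0.53, 0.49, 0.1] [-0.0, 0.0, -0.14]
[-0.54, 0.48, 0.1] [-0.0, 0.0, -0.14]
[-0.54, 0.48, 0.1] [-0.01, 0.0, -0.14]
[-0.55, 0.47, 0.1] [-0.0, 0.0, -0.13]
[-0.56, 0.46, 0.1] [-0.01, 0.0, -0.13]
[-0.56, 0.45, 0.1] [-0.01, 0.01, -0.14]
[-0.57, 0.44, 0.1] [-0.0, 0.0, -0.13]
[-0.57, 0.44, 0.1] [-0.01, 0.01, -0.14]
[-0.58, 0.43, 0.1] [-0.0, 0.0, -0.13]
[-0.59, 0.42, 0.1] [-0.01, 0.01, -0.14]
[-0.59, 0.41, 0.1] [-0.0, 0.0, -0.13]
```

View pics/g6.png

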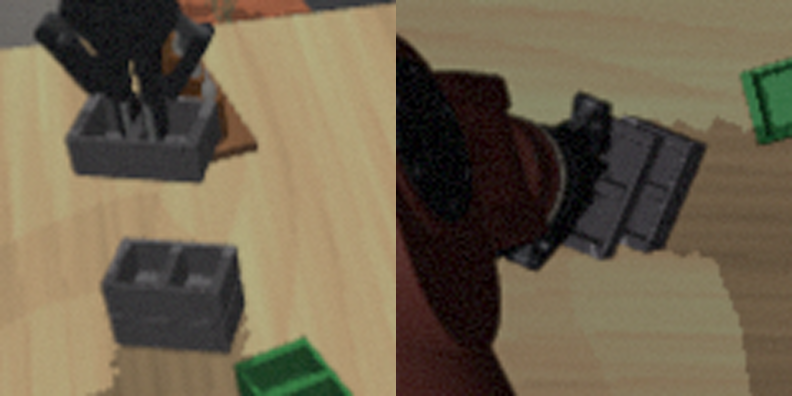

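Only the top tray came up; the other two stayed put. Moving to a pre-place pose 40 mm short of the board.

send_rows([
  {"slide": [-0.5, 0.47, 0.1], "dr": [0, 0, -0.14], "grip": 255},
  {"slide": [-0.54, 0.48, 0.1], "dr": [0, 0, -0.14], "grip": 255},
  {"slide": [-0.54, 0.48, 0.1], "dr": [0, 0, -0.14], "grip": 255},
  {"slide": [-0.55, 0.47, 0.1], "dr": [0, 0, -0.14], "grip": 255},
  {"slide": [-0.56, 0.46, 0.1], "dr": [0, 0, -0.14], "grip": 255},
  {"slide": [-0.56, 0.45, 0.1], "dr": [0, 0, -0.14], "grip": 255},
  {"slide": [-0.57, 0.44, 0.1], "dr": [0, 0, -0.14], "grip": 255},
  {"slide": [-0.57, 0.44, 0.1], "dr": [0, 0, -0.14], "grip": 255},
  {"slide": [-0.55, 0.4, 0.1], "dr": [0, 0, -0.14], "grip": 255},
  {"slide": [-0.3, 0.2, 0], "dr": [0, 0, -0.1], "grip": 255},
])

```text
t: 6.77
tool_pos: [0.5502, 0.0462, 0.1331]
tool_rot: [[0.197, 0.98, -0.021], [0.98, -0.198, -0.001], [-0.005, -0.021, -1.0]]
wrist_force: [-0.4, -0.5, -2.1]
opening: 0.0086
```

Run:
```python
from h import *
p,R=plan([.5708,.0108,.06],-11.4,4)
```

```text
t 6.77 pos [0.5502 0.0462 0.1331] yaw(y) -11.4 tilt [-2.110e-02 -6.000e-04 -9.998e-01] F [-0.37 -0.48 -2.12] M [0.055 0.013 0.013] op 0.0086 q [-0.15 -0.01 -0.2   1.4  -0.    1.62]
[-0.19, 0.18, 0.45] [-0.05, 0.01, 0.0]
[-0.19, 0.18, 0.46] [-0.05, 0.01, 0.0]
[-0.19, 0.17, 0.45] [-0.05, 0.01, 0.0]
[-0.19, 0.17, 0.46] [-0.05, 0.02, 0.0]
```

send_rows([
  {"slide": [-0.2, 0.15, 0.35], "dr": [-0.06, 0.01, 0], "grip": 255},
  {"slide": [-0.2, 0.15, 0.35], "dr": [-0.06, 0.01, 0], "grip": 255},
  {"slide": [-0.2, 0.15, 0.35], "dr": [-0.05, 0.01, 0], "grip": 255},
  {"slide": [-0.15, 0.12, 0.3], "dr": [-0.03, 0, 0], "grip": 255},
  {"slide": [0, 0, 0], "dr": [0, 0, 0], "grip": 255},
])

```text
t: 7.18
tool_pos: [0.5635, 0.0067, 0.0696]
tool_rot: [[0.202, 0.979, -0.007], [0.979, -0.202, -0.001], [-0.002, -0.007, -1.0]]
wrist_force: [0.3, -0.6, -2.5]
opening: 0.0082
```

Run:
```python
from h import *
C=cams();pickle.dump(C,open("c4.pkl","wb"))
p,R=plan([.5708,.0108,.03],-11.4,3)
a=cv2.resize(C["side"]["img"][150:290,250:390],None,fx=4,fy=4,interpolation=2)
cv2.imwrite("pics/g7.png",a)
b=cv2.resize(C["top"]["img"][140:260,250:390],None,fx=4,fy=4,interpolation=2)
cv2.imwrite("pics/g7t.png",b)
```

```text
t 7.28 pos [0.5641 0.0077 0.072 ] yaw(y) -11.63 tilt [-5.7e-03 -6.0e-04 -1.0e+00] F [-0.53 -0.02 -0.73] M [ 0.002  0.054 -0.008] op 0.0085 q [-0.22  0.04 -0.26  1.28 -0.    1.56]
[0.04, 0.05, 0.35] [-0.02, 0.01, -0.01]
[0.04, 0.05, 0.35] [-0.02, 0.0, -0.01]
[0.03, 0.05, 0.35] [-0.01, 0.01, -0.02]
```

View pics/g7.png

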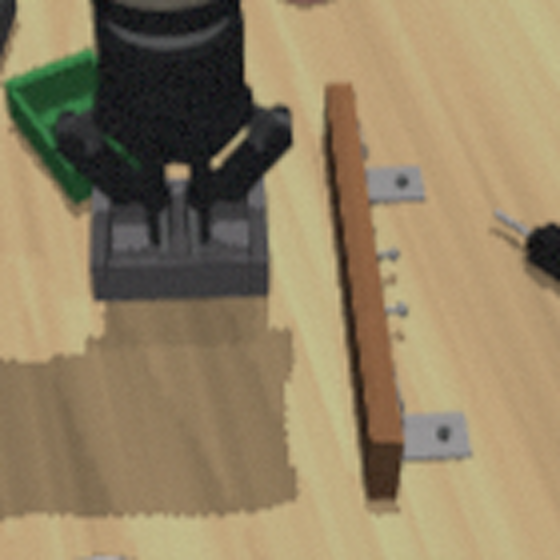

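View pics/g7t.png

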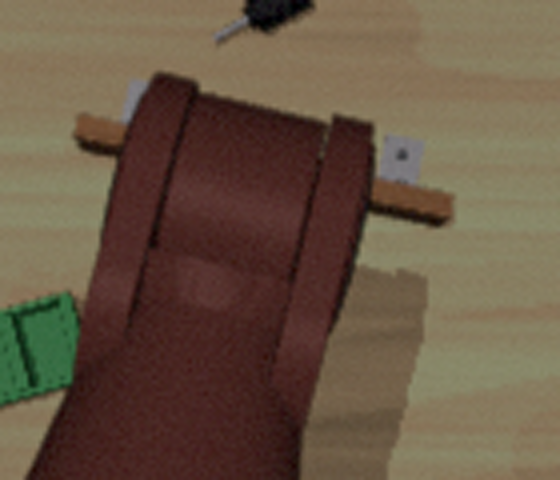

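send_rows([
  {"slide": [0.04, 0.05, 0.3], "dr": [-0.02, 0.01, -0.02], "grip": 255},
  {"slide": [0.04, 0.05, 0.3], "dr": [-0.02, 0, -0.01], "grip": 255},
  {"slide": [0.03, 0.05, 0.3], "dr": [-0.02, 0, -0.01], "grip": 255},
  {"slide": [0, 0, 0.1], "dr": [0, 0, 0], "grip": 255},
  {"slide": [0, 0, 0], "dr": [0, 0, 0], "grip": 255},
])

```text
t: 7.7
tool_pos: [0.5721, 0.0135, 0.0303]
tool_rot: [[0.194, 0.981, 0.004], [0.981, -0.194, -0.001], [-0.0, 0.004, -1.0]]
wrist_force: [-0.7, 0.5, -2.1]
opening: 0.0087
```

```bash
cat >> h.py <<'E'
B=np.array([.659,-.007]);A=np.radians(-11.4);U=np.array([np.cos(A),np.sin(A)]);V=np.array([-U[1],U[0]])
def rel(s):
    d=np.array(s["tool_pos"])[:2]-B; f=np.array(s["wrist_force"])[:2]
    print("bay rel mm",np.round([d@U*1e3,d@V*1e3],1),"push",round(-f@U,2),"lat",round(f@V,2))
E
python3 - <<'E'
from h import *
rel(st())
E
```

```text
t 7.7 pos [0.5721 0.0135 0.0303] yaw(y) -11.21 tilt [ 4.2e-03 -9.0e-04 -1.0e+00] F [-0.66  0.49 -2.06] M [0.016 0.004 0.022] op 0.0087 q [-0.2   0.08 -0.3   1.19  0.    1.56]
bay rel mm [-89.2   2.9] push 0.75 lat 0.35
```

send_rows([
  {"slide": [-0.07, 0, 0.15], "dr": [0.03, 0, 0.03], "grip": 255},
  {"slide": [0, 0, 0.1], "dr": [0, 0, 0], "grip": 255},
  {"slide": [0, 0, 0], "dr": [0, 0, 0], "grip": 255},
])

```text
t: 7.95
tool_pos: [0.5716, 0.0112, 0.0198]
tool_rot: [[0.197, 0.98, 0.001], [0.98, -0.197, -0.0], [-0.0, 0.001, -1.0]]
wrist_force: [-0.1, 0.4, -1.4]
opening: 0.0084
```

Run:
```python
from h import *
C=cams();pickle.dump(C,open("c5.pkl","wb"))
rel(st())
a=cv2.resize(C["side"]["img"][170:270,260:360],None,fx=6,fy=6,interpolation=2)
cv2.imwrite("pics/g8.png",a)
```

```text
t 8.05 pos [0.572  0.0111 0.0205] yaw(y) -11.34 tilt [ 1.8e-03 -4.0e-04 -1.0e+00] F [ 0.75 -0.41 -1.54] M [-0.018 -0.061  0.007] op 0.0081 q [-0.21  0.09 -0.3   1.17 -0.    1.56]
bay rel mm [-88.9   0.5] push -0.82 lat -0.26
```

View pics/g8.png

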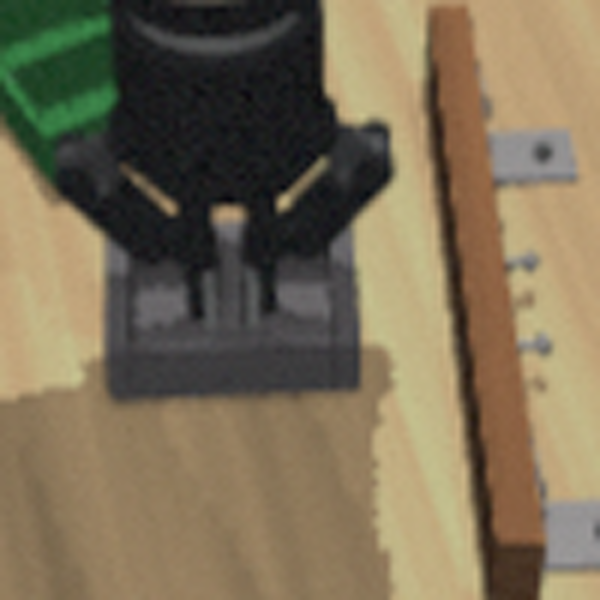

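Run:
```python
from h import *
C=pickle.load(open("c5.pkl","rb"))
ts=(np.array([(108,352),(358,350),(112,398),(355,388)])+.5)/6-.5+[260,170]
for zs in(0,-.005):
  for free in(0,1):
    def f(p):
        a=p[2] if free else np.radians(-11.34)
        W=np.array([[-.05,-.033,.0419],[.05,-.033,.0419],[-.05,-.033,.008],[.05,-.033,.008]])@Rz(a).T+[p[0],p[1],zs]
        return (proj(C["side"],W)-ts).ravel()
    s=least_squares(f,[.57,.01,-.2]); 
    b=np.array([.65741,-.00984]) if zs==0 else np.array([.65922,-.0064])
    d=s.x[:2]-b; print(zs,s.x,np.degrees(s.x[2]),"rel",d@U*1e3,d@V*1e3,np.round(s.fun.reshape(-1,2),1))
W=np.array([[-.05,-.033,.0419],[.05,-.033,.0419],[.05,.033,.0419],[-.05,.033,.0419]])@Rz(np.radians(-11.34)).T
s=ctrl.sense();print(np.round((proj(C["side"],W+[s["tool_pos"][0],s["tool_pos"][1],0])-[260,170]+.5)*6-.5))
```

```text
0 [ 0.57098957  0.00863517 -0.2       ] -11.459155902616466 rel -88.3672133614125 1.0290434834810371 [[-1.  -0.3]
 [ 0.6 -1.8]
 [-0.6  1.1]
 [ 1.   0.8]]
0 [ 0.57180447  0.00845185 -0.22485931] -12.88348954140722 rel -87.5321527465448 1.0104086201813294 [[-1.  -0.7]
 [ 0.6 -1.4]
 [-0.6  0.6]
 [ 1.   1.3]]
-0.005 [ 0.57167283  0.01251869 -0.2       ] -11.459155902616466 rel -89.55938553048865 1.2411038317076748 [[-0.9 -0.2]
 [ 0.5 -1.8]
 [-0.4  1. ]
 [ 0.9  0.8]]
-0.005 [ 0.57248012  0.01233717 -0.22458319] -12.867668815058478 rel -88.7321457386929 1.222728207104868 [[-0.9 -0.7]
 [ 0.5 -1.3]
 [-0.4  0.6]
 [ 0.9  1.3]]
[[103. 345.]
 [363. 334.]
 [353. 208.]
 [106. 218.]]
```

send_rows([
  {"slide": [-0.02, 0.2, 0], "dr": [0, 0, 0], "grip": 255},
  {"slide": [0, 0.2, 0], "dr": [0, 0, 0], "grip": 255},
  {"slide": [0, 0.2, 0], "dr": [0, 0, 0], "grip": 255},
  {"slide": [0, 0.15, 0], "dr": [0, 0, 0], "grip": 255},
  {"slide": [0, 0, 0], "dr": [0, 0, 0], "grip": 255},
])

```text
t: 8.47
tool_pos: [0.6061, 0.003, 0.0228]
tool_rot: [[0.197, 0.98, 0.006], [0.98, -0.197, -0.001], [-0.0, 0.006, -1.0]]
wrist_force: [-0.6, -0.5, -0.9]
opening: 0.0085
```

Run:
```python
from h import *
rel(st())
```

```text
t 8.47 pos [0.6061 0.003  0.0228] yaw(y) -11.37 tilt [ 0.006  -0.0013 -1.    ] F [-0.56 -0.45 -0.87] M [-0.002 -0.02   0.012] op 0.0085 q [-0.21  0.18 -0.2   1.18 -0.    1.56]
bay rel mm [-53.8  -0.7] push 0.46 lat -0.55
```

Now I lower onto the table with small steps.

send_rows([
  {"slide": [0.01, -0.02, 0.08], "dr": [0.05, 0, 0], "grip": 255},
  {"slide": [0, 0, 0.04], "dr": [0, 0, 0], "grip": 255},
  {"slide": [0, 0, 0.03], "dr": [0, 0, 0], "grip": 255},
  {"slide": [0, 0, 0], "dr": [0, 0, 0], "grip": 255},
])

```text
t: 8.8
tool_pos: [0.6061, 0.0034, 0.0164]
tool_rot: [[0.197, 0.98, 0.001], [0.98, -0.197, -0.0], [-0.0, 0.001, -1.0]]
wrist_force: [-0.8, 0.3, -0.6]
opening: 0.0079
```

Run:
```python
from h import *
rel(st())
```

```text
t 8.8 pos [0.6061 0.0034 0.0164] yaw(y) -11.38 tilt [ 6.e-04 -3.e-04 -1.e+00] F [-0.77  0.34 -0.61] M [ 0.01  -0.053  0.011] op 0.0079 q [-0.21  0.2  -0.2   1.18 -0.    1.56]
bay rel mm [-53.9  -0.3] push 0.82 lat 0.18
```

send_rows([
  {"slide": [0, 0, 0.02], "dr": [0, 0, 0], "grip": 255},
  {"slide": [0, 0, 0.02], "dr": [0, 0, 0], "grip": 255},
])

```text
t: 8.97
tool_pos: [0.6062, 0.0034, 0.0163]
tool_rot: [[0.197, 0.98, 0.001], [0.98, -0.197, -0.001], [-0.0, 0.001, -1.0]]
wrist_force: [-2.6, 0.5, 6.9]
opening: 0.0082
```

Run:
```python
from h import *
rel(st())
```

```text
t 8.97 pos [0.6062 0.0034 0.0163] yaw(y) -11.37 tilt [ 1.3e-03 -7.0e-04 -1.0e+00] F [-2.61  0.49  6.88] M [-0.068  0.775 -0.009] op 0.0082 q [-0.21  0.2  -0.2   1.18 -0.    1.56]
bay rel mm [-53.8  -0.3] push 2.66 lat -0.04
```

send_rows([
  {"slide": [0, 0, 0], "dr": [0, 0, 0], "grip": 255},
  {"slide": [0, 0.02, 0], "dr": [0, 0, 0], "grip": 255},
  {"slide": [0, 0.02, 0], "dr": [0, 0, 0], "grip": 255},
])

```text
t: 9.22
tool_pos: [0.6073, 0.0033, 0.0166]
tool_rot: [[0.197, 0.98, 0.001], [0.98, -0.197, -0.001], [-0.001, 0.001, -1.0]]
wrist_force: [0.8, -0.0, -1.9]
opening: 0.0083
```

Run:
```python
from h import *
rel(st())
```

```text
t 9.22 pos [0.6073 0.0033 0.0166] yaw(y) -11.35 tilt [ 1.3e-03 -8.0e-04 -1.0e+00] F [ 0.82 -0.01 -1.93] M [0.05  0.026 0.019] op 0.0083 q [-0.21  0.2  -0.19  1.18 -0.    1.56]
bay rel mm [-52.7  -0.1] push -0.81 lat 0.15
```

send_rows([
  {"slide": [-0.005, 0.025, 0.005], "dr": [0, 0, 0], "grip": 255},
  {"slide": [-0.005, 0.025, 0.005], "dr": [0, 0, 0], "grip": 255},
])

```text
t: 9.38
tool_pos: [0.6087, 0.0028, 0.0163]
tool_rot: [[0.197, 0.98, 0.0], [0.98, -0.197, -0.0], [-0.0, 0.0, -1.0]]
wrist_force: [-3.9, 1.6, 6.8]
opening: 0.0086
```

Run:
```python
from h import *
rel(st())
```

```text
t 9.38 pos [0.6087 0.0028 0.0163] yaw(y) -11.34 tilt [ 2.e-04 -4.e-04 -1.e+00] F [-3.93  1.57  6.8 ] M [ 0.209  0.979 -0.02 ] op 0.0086 q [-0.21  0.2  -0.19  1.18 -0.    1.56]
bay rel mm [-51.3  -0.3] push 4.16 lat 0.76
```

send_rows([
  {"slide": [0, 0.025, 0.005], "dr": [0, 0, 0], "grip": 255},
])

```text
t: 9.47
tool_pos: [0.6095, 0.0026, 0.0163]
tool_rot: [[0.197, 0.98, -0.0], [0.98, -0.197, -0.0], [-0.0, -0.0, -1.0]]
wrist_force: [-2.9, -0.5, 2.9]
opening: 0.0085
```

Run:
```python
from h import *
rel(st())
```

```text
t 9.47 pos [0.6095 0.0026 0.0163] yaw(y) -11.34 tilt [-3.e-04 -3.e-04 -1.e+00] F [-2.91 -0.5   2.86] M [ 0.034  0.603 -0.035] op 0.0085 q [-0.21  0.21 -0.18  1.18 -0.    1.56]
bay rel mm [-50.4  -0.3] push 2.75 lat -1.06
```

Still sliding (2–4 N is table drag). I'm about 0.4 mm from the expected contact, so single small rows now.

send_rows([
  {"slide": [0, 0.02, 0], "dr": [0, 0, 0], "grip": 255},
])

```text
t: 9.55
tool_pos: [0.6102, 0.0025, 0.0163]
tool_rot: [[0.197, 0.98, -0.001], [0.98, -0.197, -0.0], [-0.0, -0.001, -1.0]]
wrist_force: [-6.2, 0.4, 3.6]
opening: 0.0081
```

Run:
```python
from h import *
rel(st())
```

```text
t 9.55 pos [0.6102 0.0025 0.0163] yaw(y) -11.34 tilt [-7.e-04 -4.e-04 -1.e+00] F [-6.25  0.43  3.56] M [ 0.19   1.366 -0.003] op 0.0081 q [-0.21  0.21 -0.18  1.18 -0.    1.56]
bay rel mm [-49.7  -0.4] push 6.21 lat -0.81
```

send_rows([
  {"slide": [0, 0.02, 0], "dr": [0, 0, 0], "grip": 255},
])

```text
t: 9.63
tool_pos: [0.6102, 0.0024, 0.0163]
tool_rot: [[0.197, 0.98, -0.002], [0.98, -0.197, -0.0], [-0.001, -0.002, -1.0]]
wrist_force: [-9.1, 2.5, 8.4]
opening: 0.0085
```

Run:
```python
from h import *
rel(st())
```

```text
t 9.63 pos [0.6102 0.0024 0.0163] yaw(y) -11.34 tilt [-2.5e-03 -2.0e-04 -1.0e+00] F [-9.14  2.51  8.38] M [ 0.323  2.003 -0.005] op 0.0085 q [-0.21  0.21 -0.18  1.18 -0.    1.56]
bay rel mm [-49.7  -0.4] push 9.45 lat 0.65
```

send_rows([
  {"slide": [0, 0.02, 0], "dr": [0, 0, 0], "grip": 255},
])

```text
t: 9.72
tool_pos: [0.6102, 0.0024, 0.0163]
tool_rot: [[0.196, 0.981, -0.004], [0.981, -0.196, -0.0], [-0.001, -0.004, -1.0]]
wrist_force: [-7.9, 0.4, 6.7]
opening: 0.0085
```

Run:
```python
from h import *
rel(st())
```

```text
t 9.72 pos [0.6102 0.0024 0.0163] yaw(y) -11.33 tilt [-0.0044 -0.     -1.    ] F [-7.94  0.37  6.69] M [0.128 1.367 0.034] op 0.0085 q [-0.21  0.21 -0.18  1.18 -0.    1.56]
bay rel mm [-49.7  -0.4] push 7.86 lat -1.2
```

Contact at -49.7 mm, centred at y = -0.4 mm. I relax the vertical load, fix the small tilt, and set the push. Then I watch the averaged force while the arm holds.

send_rows([
  {"slide": [0, 0.02, -0.006], "dr": [-0.03, 0, 0], "grip": 255},
])

```text
t: 9.8
tool_pos: [0.6102, 0.0024, 0.0163]
tool_rot: [[0.196, 0.981, -0.003], [0.981, -0.196, -0.0], [-0.001, -0.003, -1.0]]
wrist_force: [-5.4, 0.7, 2.8]
opening: 0.0084
```

```bash
cat >> h.py <<'E'
def hold(n,c="side"):
    L=[]
    for i in range(n):
        r=vision.capture(c); s=ctrl.sense(); f=np.array(s["wrist_force"]); L.append([-f[:2]@U,f[:2]@V,f[2]])
    L=np.array(L); print("mean",np.round(L.mean(0),2),"sd",np.round(L.std(0),2)); print(np.round(L[:,0],1)); rel(st()); return r
E
python3 - <<'E'
from h import *
hold(8)
E
```

```text
mean [ 5.99 -0.54  3.99] sd [0.47 0.8  0.33]
[5.7 6.4 5.6 5.4 5.5 6.7 6.3 6.3]
t 10.2 pos [0.6102 0.0024 0.0163] yaw(y) -11.32 tilt [-3.e-03 -5.e-04 -1.e+00] F [-6.02  1.97  4.05] M [0.129 1.086 0.033] op 0.0084 q [-0.21  0.21 -0.18  1.18 -0.    1.56]
bay rel mm [-49.6  -0.4] push 6.29 lat 0.74
```

send_rows([
  {"slide": [0, 0.037, -0.004], "dr": [-0.02, 0, 0], "grip": 255},
])

```text
t: 10.28
tool_pos: [0.6103, 0.0023, 0.0163]
tool_rot: [[0.196, 0.981, -0.004], [0.981, -0.196, -0.001], [-0.001, -0.004, -1.0]]
wrist_force: [-13.1, 1.8, 9.9]
opening: 0.0085
```

Run:
```python
from h import *
r=hold(6); cv2.imwrite("pics/p1.png",cv2.resize(r["img"][160:270,270:380],None,fx=5.4,fy=5.4,interpolation=2))
```

```text
mean [ 9.72 -0.88  7.54] sd [0.42 0.4  0.57]
[ 9.   9.9  9.8 10.3  9.9  9.4]
t 10.58 pos [0.6103 0.0023 0.0164] yaw(y) -11.31 tilt [-3.9e-03 -6.0e-04 -1.0e+00] F [-9.41  1.13  6.61] M [0.21  1.882 0.031] op 0.0084 q [-0.21  0.21 -0.18  1.18 -0.    1.56]
bay rel mm [-49.6  -0.5] push 9.44 lat -0.75
```

View pics/p1.png

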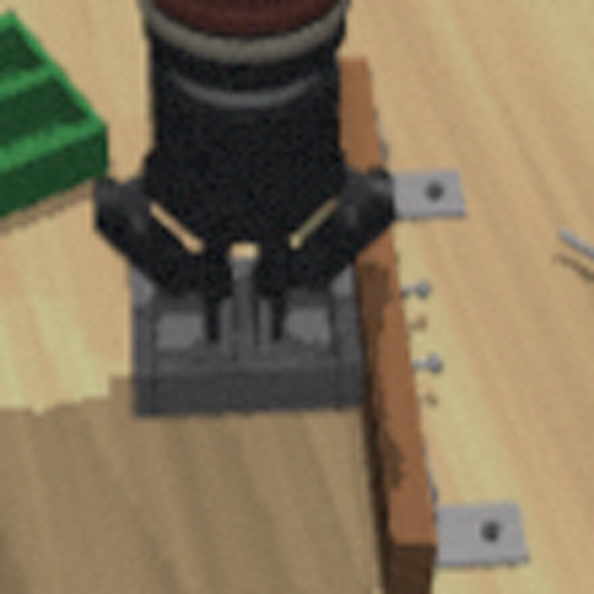

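Flush in the picture: the tray's right end meets the board at about crop (360,390). I trim the vertical load and push slightly more to cover table drag.

send_rows([
  {"slide": [0, 0.041, -0.016], "dr": [-0.02, 0, 0], "grip": 255},
])

```text
t: 10.67
tool_pos: [0.6103, 0.0023, 0.0164]
tool_rot: [[0.196, 0.981, -0.005], [0.981, -0.196, -0.001], [-0.002, -0.005, -1.0]]
wrist_force: [-7.6, 0.7, 1.7]
opening: 0.0083
```

Run:
```python
from h import *
r=hold(6)
```

```text
mean [ 8.95 -1.56  4.84] sd [0.27 0.44 0.2 ]
[8.8 8.9 9.5 8.8 8.9 8.7]
t 10.97 pos [0.6103 0.0023 0.0164] yaw(y) -11.3 tilt [-5.3e-03 -7.0e-04 -1.0e+00] F [-8.86  0.01  5.07] M [0.072 1.684 0.099] op 0.0087 q [-0.21  0.22 -0.17  1.19 -0.    1.56]
bay rel mm [-49.6  -0.5] push 8.68 lat -1.74
```

send_rows([
  {"slide": [-0.003, 0.053, -0.02], "dr": [-0.04, 0, 0], "grip": 255},
])

```text
t: 11.05
tool_pos: [0.6103, 0.0022, 0.0164]
tool_rot: [[0.195, 0.981, -0.006], [0.981, -0.195, -0.001], [-0.002, -0.005, -1.0]]
wrist_force: [-12.1, 1.3, 4.5]
opening: 0.0085
```

Run:
```python
from h import *
r=hold(10)
```

```text
mean [10.32 -1.06  4.81] sd [0.54 0.39 0.46]
[10.9 10.3 10.4  9.3 10.2  9.9  9.7 10.3 10.9 11.1]
t 11.55 pos [0.6103 0.0022 0.0163] yaw(y) -11.27 tilt [-5.6e-03 -9.0e-04 -1.0e+00] F [-11.11   1.27   5.52] M [0.193 1.914 0.174] op 0.0084 q [-0.21  0.22 -0.17  1.19 -0.    1.56]
bay rel mm [-49.6  -0.6] push 11.14 lat -0.95
```

Steady at about 10.3 N. I hold exactly this for over 3 s and check the scene.

Run:
```python
from h import *
hold(74); r=vision.capture("side"); t=vision.capture("top")
cv2.imwrite("pics/f_side.png",r["img"]);cv2.imwrite("pics/f_top.png",t["img"])
C0=pickle.load(open("c0.pkl","rb"))
# same-camera relative check of the tray near corners
s=ctrl.sense()
for a,b,c in(("canister","canister","side"),("yoyo","yoyo","side"),("hex_driver","","side"),("bearing_tool","","side"),("tray_mid_center","","side"),("tray_center","","side"),("bay","","side")):
    print(a,[(np.round(np.array(d["xy"])*[640,400],1).tolist(),round(d["p"],2)) for d in vision.tip_of(a,c)[:3]])
b=proj(r,[[*B,0],[*(B-U*.05),.021]]);print("expected bay, tray px (raw calib)",np.round(b,1))
```

```text
mean [10.52 -0.91  4.8 ] sd [0.5  0.51 0.45]
[ 9.9 10.8  9.9 11.5 10.9 10.2 11.  10.8 11.1 10.3 10.4 10.2 10.8 10.
 10.6 11.  11.1 10.2 10.7 11.2 10.  10.2 10.8 10.5 10.3 10.4 11.2 11.1
  9.5  9.5 10.8 10.3 10.5 10.5 10.  11.  10.3  9.7  9.8 11.6 10.1 10.9
 10.6 10.8  9.1 11.  10.6 10.9 10.9 10.2 10.2 11.  11.3 10.6 10.8 10.3
 10.1 10.1 10.9 10.4 10.9 11.1 10.6 10.1 10.2 10.5 10.3 10.7 11.5 10.6
 10.3 10.2 10.3  9.5]
t 15.25 pos [0.6103 0.0021 0.0164] yaw(y) -11.28 tilt [-5.5e-03 -9.0e-04 -1.0e+00] F [-9.62  0.52  5.36] M [0.246 1.983 0.157] op 0.0084 q [-0.21  0.22 -0.17  1.19 -0.    1.56]
bay rel mm [-49.5  -0.7] push 9.53 lat -1.39
canister [([282.2, 347.1], 0.95)]
yoyo []
hex_driver [([387.6, 212.4], 0.51)]
bearing_tool [([388.8, 358.3], 0.65)]
tray_mid_center [([233.3, 143.0], 0.94), ([268.1, 178.3], 0.83)]
tray_center [([314.7, 222.1], 0.66)]
bay [([337.9, 223.7], 0.68), ([313.7, 222.8], 0.3)]
expected bay, tray px (raw calib) [[334.8 225.1]
 [314.5 220.5]]
```

View pics/f_side.png

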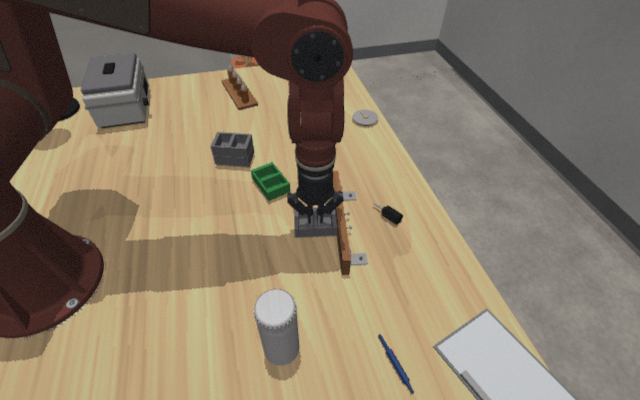

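View pics/f_top.png

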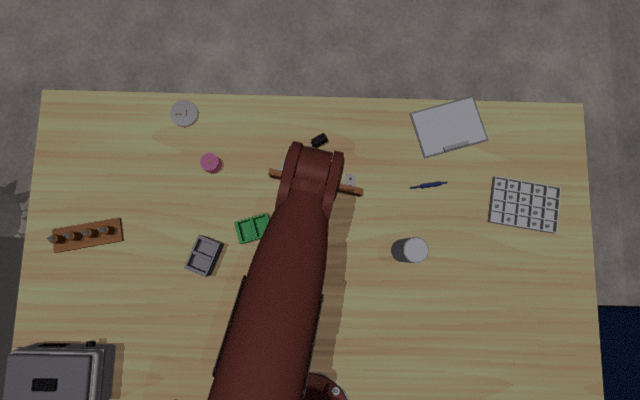

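The tray sits flush at side (316,222), centred on the screws. The two-tray pile at (233,148) and everything else are where they were. Handing in while still pressing.

Run:
```python
from h import *
print(order.sign_off()); rel(st())
```

```text
the job is handed in; nothing more can be done
None
the job is handed in; nothing more can be done
```

The top tray is standing on the table with one narrow end flush against the board, and the arm was still pressing it there when I handed in. No verdict was reported.

I gripped the tray by its divider, lifted it straight off the pile and set it down just short of the board. From there I eased it into contact in steps of about 1 mm and pressed.

**Last checks:**
- **Push:** the wrist force averaged 10.5 N (standard deviation 0.5 N) over a 3.7 s hold without moving. It includes table drag of up to 2.5 N, so the push on the board itself may be a little lower.
- **Position:** the tool stood 49.5 mm in front of the bay point and 0.7 mm to one side of it. The gripper was turned within about 0.1° of the board.
- **Rest of the scene:** the last pictures show the other two trays, the green tray, canister, yo-yo, bearing tool and hex driver where they were. The side-view network did not report the yo-yo at the end, but it is visible in the top view.
- **Time:** about 15 s of the 48 s were used.

**What disagreed:**
- The side camera's calibration was off by a few pixels, so side-only and top-only positions differed by about 3 mm. I gave the top view more weight.
- A comparison within the side view put the tray about 0.5 mm further to the positive side than the tool reading, so it is centred to within about 1 mm.
- A steady downward load of about 5 N and a sideways load of about 1 N remained during the hold.

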